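# Put the bit case away: lid down, drawer home

### The arm

A 6-joint arm with a two-finger parallel gripper is mounted at the origin on the work surface; the furniture and walls round the work are solid. World frame = base frame: x ahead of the robot, y to its left, z up, the work surface at z = 0. Lengths are in m, angles in rad, forces in N, time in s.
With the tool pointing down it reaches from about 0.425 to 0.95 m from the base axis. Payload 14.7 kg.
Tool frame: the origin (TCP) lies between the finger pads; the fingertips stand tips_ahead ahead of it and the grasp point (between the pads) lies 2 mm behind it (tips_ahead is the distance from the TCP to the fingertips, in m); z points along the fingers, y is the line along which they close (so a half turn about z gives the same grasp; the last joint's range is limited). The gripper opens to 85 mm and grips with 20 to 120 N. Pads are 22 mm wide; open, the fingers measure 114 mm over their backs; the gripper's body (76 mm by 85 mm) begins 54 mm behind the grasp point. The pads swing forward as they close: fully open they stand 13 mm farther back than shut.
Start: joints at [-1.221, 0.48, 1.596, -0, 1.065, -0.047], TCP at [0.251, -0.599, 0.248] pointing down, gripper open.
Joint ranges: [-2.75, 2.75], [-0.82, 2.05], [0.23, 2.67], [-1.56, 4.7], [0.09, 2.69], [-2.92, 2.92]. Speed limits (rad/s): [1.89, 1.89, 2.39, 3.01, 3.01, 3.01].

### API

Orientations are given as a rotation vector (axis times angle).
In Python, from station import * gives the robot as it stands. The module is installed in compiled form; this text tells all that it offers.
- The arm moves only by the shell command python3 -m jog 'ROWS' [FORCE]. ROWS is JSON, a list of rows, each an object with "dp": the shift along the tool's x, y, z in mm, a list of three; "twist": the turn about the tool's z in rad; "grip": the closure in counts, from 0 (fully open) to 255 (shut). In form: [{"dp": [dx, dy, dz], "twist": twist, "grip": grip}, ...]. A call has exactly 5 rows; each row shifts and turns the commanded pose from where the row before left it, along the tool's axes as they then stand; what a row does not reach is not made up. A row lasts 1/8 s, in which the tool goes at most 62.5 mm and 10.7 degrees, less where a joint would pass 70% of its speed; a pose out of reach is approached as far as the arm can. A call with a gripper value outside its range is refused whole. The fingers move at their own pace and stop on an object; FORCE is the grip in N (left out, the last holds). Time passes only in rows, so rows that do not move let the fingers close, or fill a call up. It gives the time, the measured TCP pose, the force, the opening and the grip force at its end, in the units of the state.
- observe(): the state, without advancing time (a new reading comes with each control period).
- capture(name): name is "scene" or "top" or "wrist"; returns a dict with "pixels" (384x512x3 uint8, red, green, blue), "range_z" (384x512 float32, m along the optical axis (not along the pixel's ray), 0 where there is no reading), "intrinsics" (3x3 intrinsics, pixels), "rvec" (rotation vector, rad) and "tvec" (3), from world to camera coordinates, as OpenCV has them. Camera axes: x right, y down, z forward; pixel columns grow to the right and rows downward; lengths in m; the calibration is good to about 2 mm. A picture is of the moment at which its call begins.
- hand_in(): hands the job in; it is judged then, once.
The state is a dict: "time": time; "joint_pos": joint angles; "qvel": joint speeds; "tau": joint torques, N m; "tool_pos": TCP position; "eef_rot": TCP orientation; "contact_force": force on the tool from outside, world axes, zero at the start; "torque": the same for the moment, N m; "gripper_width": finger opening in m; "grasp_force": force on a finger pad.
Only numpy, scipy, OpenCV 4.12 (cv2) and the standard library are available. Lean on these libraries where they do the work, as an engineer would, in place of code of your own. Each camera call takes 0.05 s, during which the arm holds its last target. There are 200 camera calls.

### The job

Push the green bit case's raised lid over with the fingertips so that it lies fully shut, and only then push the drawer it sits in fully home, so that its blue front is flush against the little grey cabinet. Push gently: do not slam the drawer, and do not lift the cabinet or shove it along the table. Leave the gearheads and the motor beside it where they stand.

Things in the scene. Friction and masses are not known exactly. Their poses are not given: they have to be found in the camera images.
- cabinet: Low grey one-drawer cabinet standing loose on the table on rubber feet, about 4.7 kg with its load: 190 mm deep (x), 180 mm wide (y), top at 74 mm. Origin: centre of its underside, on the table. Its open front, 95 mm ahead of the origin, faces its own -x, roughly toward the robot; the drawer pulls out along -x.
- drawer (a joint): How far the drawer stands open, m: 0 = front panel flush against the cabinet, 0.165 = fully out. It slides with a light steady friction of about 2 N and stays where it is left. No spring or catch.
- drawer_front (a point): Centre of the outer face of the blue drawer front (panel 180 mm wide, 64 mm high, from 8 to 72 mm above the table, 12 mm thick); the point is 38 mm above the table. Its axes are the cabinet's: +x pushes the drawer shut. A thin aluminium finger lip, 70 mm wide, stands out 13 mm from the panel at mid-width, 66 mm above the table. Moves with the drawer.
- bit_case_lid (a joint): Angle of the bit case's lid, rad: 0 = shut, 1.57 = upright, 2.01 = leaning back on its stop. The hinge is on the case's far side (toward the cabinet), parallel to the cabinet's y. Light lid, draggy hinge, no spring or catch: a touch of a few newtons turns it; left half-way it stays or sinks only slowly, so it must be pressed down until shut, and then stays shut.
- lid_edge (a point): Middle of the free edge of the lid of the green bit case (72 x 115 x 33 mm, fixed in the drawer just behind its front). The lid is 115 mm wide along the cabinet's y, 67 mm from hinge to this edge, 10 mm thick. Hinge line: 38 mm above the table, 88 mm behind (+x of) drawer_front. Raised, this edge is about 100 mm above the table, higher than the cabinet; shut, the lid's top is at 48 mm.
- gearhead_1: Bystander: black gearhead with a yellow shaft, 80 x 61 x 60 mm, loose, beside the drawer on the left or right (one of two alike, one on each side). Origin: centre of the underside.
- gearhead_2: Bystander: black gearhead with a yellow shaft, 80 x 61 x 60 mm, loose, beside the drawer on the left or right (the other of two alike, one on each side). Origin: centre of the underside.
- gear_motor: Bystander: upright dark motor with a black gearhead on top, 135 x 70 x 162 mm with its lead, loose, left of the cabinet. Origin: centre of the underside.

How it is judged:
By the outcome, as a careful person would: the job done as asked, in the order asked, and still so for the second after the job is handed in, with the robot touching nothing.
It also fails if it takes over 58 s, if anything falls off the work surface, if the arm or the gripper's body presses on something with over 40 N, if the wrist force passes 120 N, or if a joint passes its speed limit or range.

## Working session

There is one attempt and no reset: what is moved stays moved. The work goes in short steps, Python scripts to look and compute and a shell command to move; the robot and the scene stay as the last step left them, time stands still between calls to the robot, and variables do not carry over. Pictures are saved under pics/ and viewed, at most 10 in all, crops included, and the job is handed in when it is done.

```bash
mkdir -p pics; cat > h.py <<'E'
from station import *
import numpy as np, cv2
def cloud(c):
    K=c["intrinsics"];R=cv2.Rodrigues(np.array(c["rvec"],float))[0];t=np.array(c["tvec"],float)
    z=c["range_z"];v,u=np.mgrid[:z.shape[0],:z.shape[1]]
    P=np.stack([(u-K[0][2])/K[0][0]*z,(v-K[1][2])/K[1][1]*z,z],-1)
    return (P-t)@R
def save(c,n): cv2.imwrite("pics/"+n,c["pixels"][:,:,::-1])
E
python3 - <<'E'
from h import *
s=observe();print({k:np.round(v,3).tolist() for k,v in s.items()})
a=capture("scene");b=capture("top")
im=np.hstack([a["pixels"],b["pixels"]])
cv2.imwrite("pics/a.png",cv2.resize(im,(800,300),interpolation=cv2.INTER_AREA)[:,:,::-1])
for n,c in(("scene",a),("top",b)):
    P=cloud(c);hsv=cv2.cvtColor(c["pixels"],cv2.COLOR_RGB2HSV)
    ok=(c["range_z"]>0)&(hsv[...,1]>100)&(hsv[...,2]>50)
    for nm,lo,hi in(("green",40,85),("blue",95,130),("yellow",20,35)):
        m=(ok&(hsv[...,0]>=lo)&(hsv[...,0]<=hi)).astype(np.uint8)
        k,l,st,ce=cv2.connectedComponentsWithStats(m)
        for i in range(1,k):
            if st[i,4]>60:
                q=P[l==i];print(n,nm,st[i].tolist(),np.round(np.percentile(q,[2,50,98],axis=0),3).tolist())
E
```

```text
{'time': 0.0, 'joint_pos': [-1.221, 0.481, 1.597, -0.0, 1.065, -0.047], 'qvel': [0.001, -0.001, -0.0, 0.002, -0.0, -0.001], 'tau': [0.001, -95.062, -43.018, -0.0, 0.012, -0.0], 'tool_pos': [0.251, -0.599, 0.248], 'eef_rot': [-3.079, -0.619, 0.0], 'contact_force': [0.749, -0.402, -0.123], 'torque': [0.018, 0.07, -0.021], 'grasp_force': 0.0, 'gripper_width': 0.085}
scene green [316, 111, 29, 14, 246] [[0.919, -2.648, -0.798], [1.063, -2.519, -0.78], [1.188, -2.402, -0.765]]
scene green [225, 185, 28, 30, 445] [[0.602, 0.072, 0.038], [0.622, 0.125, 0.066], [0.641, 0.18, 0.098]]
scene green [106, 350, 54, 34, 757] [[0.858, 0.447, -0.788], [0.985, 0.474, -0.781], [1.124, 0.523, -0.773]]
scene green [65, 364, 29, 20, 311] [[1.096, 0.551, -0.789], [1.159, 0.59, -0.78], [1.19, 0.634, -0.773]]
scene blue [480, 91, 32, 34, 875] [[-0.472, -3.002, -0.572], [-0.346, -2.735, -0.459], [-0.248, -2.688, -0.394]]
scene blue [245, 102, 61, 26, 748] [[0.648, -0.537, 0.122], [0.76, -0.446, 0.126], [0.883, -0.363, 0.129]]
scene blue [241, 130, 39, 22, 176] [[0.678, -0.384, 0.014], [0.786, -0.351, 0.026], 
[... 567 characters left out ...]
 40, 11, 138] [[0.529, 0.092, 0.012], [0.542, 0.141, 0.018], [0.554, 0.19, 0.038]]
top green [0, 223, 7, 23, 85] [[0.484, 1.089, -0.791], [0.522, 1.107, -0.781], [0.57, 1.118, -0.77]]
top blue [413, 60, 77, 104, 5430] [[0.642, -0.536, 0.122], [0.758, -0.451, 0.127], [0.876, -0.369, 0.133]]
top blue [180, 207, 68, 17, 256] [[0.497, 0.063, 0.045], [0.518, 0.14, 0.072], [0.536, 0.225, 0.077]]
top blue [128, 248, 11, 18, 65] [[0.399, 0.337, 0.056], [0.416, 0.35, 0.06], [0.438, 0.362, 0.065]]
top yellow [374, 216, 15, 8, 98] [[0.491, -0.31, -0.003], [0.498, -0.29, 0.043], [0.51, -0.271, 0.049]]
top yellow [117, 246, 12, 9, 66] [[0.425, 0.365, -0.002], [0.434, 0.382, 0.043], [0.445, 0.401, 0.051]]
```

View pics/a.png

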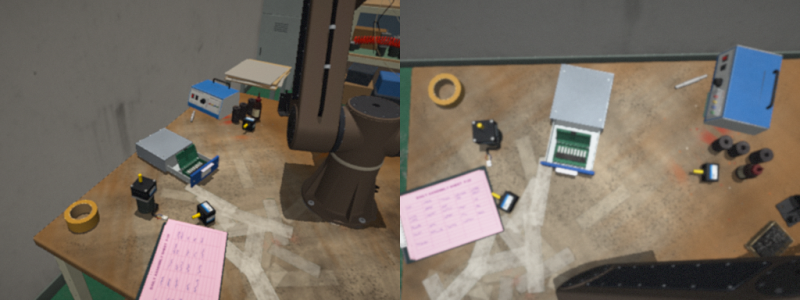

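```bash
python3 - <<'E'
from h import *
c=capture("top");P=cloud(c)
z=P[...,2]
m=((abs(z-.074)<.006)&(P[...,0]>.6)&(P[...,0]<.95)&(P[...,1]>-.1)&(P[...,1]<.3)).astype(np.uint8)
k,l,st,ce=cv2.connectedComponentsWithStats(m);i=1+st[1:,4].argmax()
q=P[l==i];print("top z",np.median(q[:,2]),cv2.minAreaRect(q[:,:2].astype(np.float32)*1000))
hsv=cv2.cvtColor(c["pixels"],cv2.COLOR_RGB2HSV)
ok=(hsv[...,1]>100)&(hsv[...,2]>50)&(c["range_z"]>0)
b=ok&(hsv[...,0]>=95)&(hsv[...,0]<=130)&(z>.06)&(z<.085)&(P[...,0]>.47)&(P[...,0]<.56)&(P[...,1]>.03)&(P[...,1]<.25)
qb=P[b];print("blue",len(qb),np.median(qb[:,2]),cv2.minAreaRect(qb[:,:2].astype(np.float32)*1000))
print(cv2.fitLine(qb[:,:2].astype(np.float32),cv2.DIST_HUBER,0,.01,.01).ravel())
g=ok&(hsv[...,0]>=40)&(hsv[...,0]<=85)&(P[...,0]>.5)&(P[...,0]<.7)&(P[...,1]>.03)&(P[...,1]<.25)
qg=P[g];hi=qg[qg[:,2]>.08];print("lid hi",len(hi),np.percentile(hi,[2,50,98],axis=0).round(3).tolist())
cr=c["pixels"][120:250,90:300]
cv2.imwrite("pics/b.png",cv2.resize(cr,None,fx=3.5,fy=3.5)[:,:,::-1])
E
```

```text
top z 0.07390730303823774 ((757.4755859375, 91.23957824707031), (180.30166625976562, 191.42160034179688), 77.3935317993164)
blue 238 0.07191703097493335 ((517.68994140625, 144.92068481445312), (173.36529541015625, 9.256572723388672), 77.46475219726562)
[0.21839911 0.9758595  0.51754755 0.14384882]
lid hi 55 [[0.615, 0.073, 0.081], [0.629, 0.134, 0.096], [0.638, 0.17, 0.102]]
```

View pics/b.png

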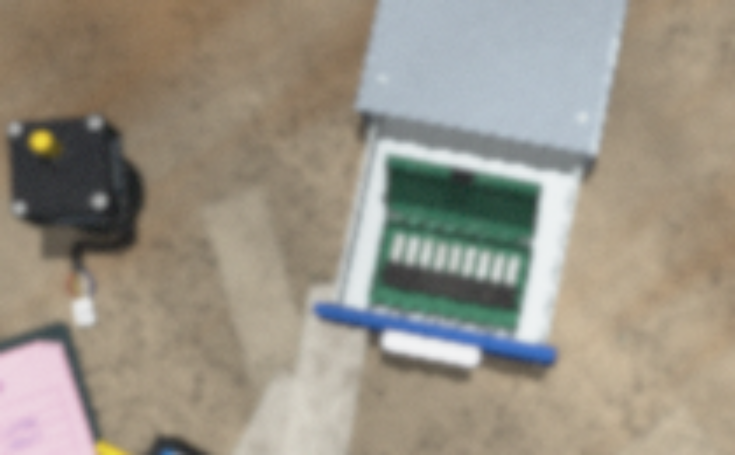

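```bash
python3 - <<'E'
import station
print([n for n in dir(station) if not n.startswith('__')]); print(getattr(station,'tips_ahead',None))
E
python3 -m jog '[{"dp":[0,0,-10],"twist":0.154,"grip":255},{"dp":[0,0,0],"twist":0.154,"grip":255},{"dp":[0,0,0],"twist":0.154,"grip":255},{"dp":[0,0,0],"twist":0.154,"grip":255},{"dp":[0,0,0],"twist":0,"grip":255}]' 20
```

```text
['IKError', 'capture', 'hand_in', 'observe', 'tips_ahead']
0.017
time: 0.78
tool_pos: [0.2512, -0.5994, 0.2581]
eef_rot: [-3.122, 0.342, 0.0]
contact_force: [-0.7, -0.8, 0.4]
gripper_width: 0.0001
grasp_force: 0.0
```

```bash
python3 -m jog '[{"dp":[12,-40,0],"twist":0,"grip":255},{"dp":[16,-52,0],"twist":0,"grip":255},{"dp":[16,-52,0],"twist":0,"grip":255},{"dp":[16,-52,0],"twist":0,"grip":255},{"dp":[16,-52,0],"twist":0,"grip":255}]'
python3 -m jog '[{"dp":[16,-52,0],"twist":0,"grip":255},{"dp":[16,-52,0],"twist":0,"grip":255},{"dp":[16,-52,0],"twist":0,"grip":255},{"dp":[16,-52,0],"twist":0,"grip":255},{"dp":[16,-52,0],"twist":0,"grip":255}]'
python3 -m jog '[{"dp":[16,-52,0],"twist":0,"grip":255},{"dp":[16,-52,10],"twist":0,"grip":255},{"dp":[16,-52,10],"twist":0,"grip":255},{"dp":[16,-50,10],"twist":0,"grip":255},{"dp":[16,-40,10],"twist":0,"grip":255}]'
python3 - <<'E'
from h import *
s=observe();print(s["tool_pos"],s["eef_rot"],s["joint_pos"])
for n in("wrist","scene"):
    c=capture(n);P=cloud(c);hsv=cv2.cvtColor(c["pixels"],cv2.COLOR_RGB2HSV)
    save(c,n+"1.png")
    u=np.array([.976,-.217]);v=np.array([.217,.976]);o=np.array([.512,.146])
    d=P[...,:2]-o;U=d@u;V=d@v
    near=(c["range_z"]>0)&(abs(V)<.1)&(U>-.03)&(U<.2)&(P[...,2]<.13)
    ok=near&(hsv[...,1]>100)&(hsv[...,2]>40)
    g=ok&(hsv[...,0]>=40)&(hsv[...,0]<=85)&(P[...,2]>.06)
    b=ok&(hsv[...,0]>=95)&(hsv[...,0]<=130)&(P[...,2]>.06)
    for m in(g,b):
        if m.sum()>20: print(n,m.sum(),np.percentile(np.c_[U[m],V[m],P[m][:,2]],[1,50,99],axis=0).round(4).tolist())
    if m.sum()>20: print(np.polyfit(V[b],U[b],1))
E
```

```text
time: 1.4
tool_pos: [0.3799, -0.3724, 0.2583]
eef_rot: [3.123, -0.337, 0.0]
contact_force: [1.5, -0.5, 0.1]
gripper_width: -0.0
grasp_force: 0.0
time: 2.02
tool_pos: [0.5147, -0.1359, 0.2584]
eef_rot: [3.123, -0.337, 0.0]
contact_force: [0.9, -0.9, 0.2]
gripper_width: 0.0001
grasp_force: 0.0
time: 2.65
tool_pos: [0.6462, 0.0872, 0.2178]
eef_rot: [-3.124, 0.335, 0.0]
contact_force: [0.4, 0.0, 0.6]
gripper_width: -0.0003
grasp_force: 0.0
[0.64620501 0.08724552 0.21782624] [-3.12357022e+00  3.35209544e-01  1.07754840e-04] [8.76625448e-02 5.12440105e-01 1.62225122e+00 1.16940702e-04
 1.00695178e+00 1.87221037e+00]
wrist 1307 [[0.1185, -0.052, 0.0925], [0.1231, 0.0115, 0.0955], [0.1274, 0.0586, 0.098]]
scene 260 [[0.1083, -0.0528, 0.0604], [0.1174, 0.0073, 0.0766], [0.1261, 0.0601, 0.0997]]
scene 153 [[0.0017, -0.0781, 0.0604], [0.0067, 0.0296, 0.07], [0.0138, 0.0933, 0.0741]]
[0.00036003 0.00694193]
```

```bash
python3 -m jog '[{"dp":[3,-16,15],"twist":0,"grip":255},{"dp":[4,-15,25],"twist":0,"grip":255},{"dp":[0,0,30],"twist":0,"grip":255},{"dp":[0,0,25],"twist":0,"grip":255},{"dp":[0,0,0],"twist":0,"grip":255}]'
python3 - <<'E'
from h import *
c=capture("scene");cv2.imwrite("pics/c.png",cv2.resize(c["pixels"][130:280,150:350],None,fx=3.5,fy=3.5)[:,:,::-1])
P=cloud(c);s=observe();p=s["tool_pos"];print(p)
m=(c["range_z"]>0)&(np.hypot(P[...,0]-p[0],P[...,1]-p[1])<.03)&(P[...,2]>p[2]-.035)&(P[...,2]<.2)
u=(P[m][:,:2]-[.512,.146])@[.976,-.217]
k=u>.135;print(P[m][k][:,2].min(),np.percentile(u[k],[1,50,99]),np.sort(P[m][k][:,2])[:20].round(3))
E
```

```text
time: 3.38
tool_pos: [0.6575, 0.1134, 0.121]
eef_rot: [3.122, -0.342, -0.006]
contact_force: [-0.3, -0.2, 1.2]
gripper_width: 0.0003
grasp_force: 0.0
[0.65847211 0.11357842 0.1225823 ]
0.10486975631393317 [0.13543487 0.14032762 0.16279162] [0.105 0.106 0.107 0.109 0.11  0.111 0.111 0.113 0.113 0.114 0.114 0.114
 0.115 0.115 0.116 0.116 0.116 0.116 0.118 0.118]
```

View pics/c.png

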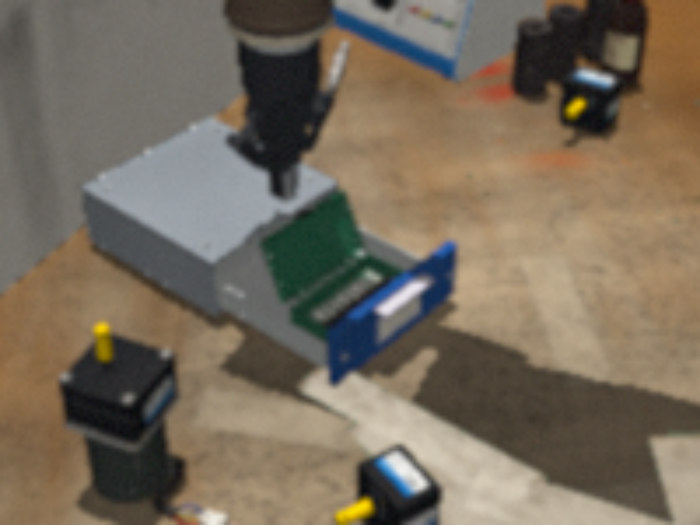

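```bash
python3 -m jog '[{"dp":[0,0,11],"twist":0,"grip":255},{"dp":[0,0,11],"twist":0,"grip":255},{"dp":[-6,0,0],"twist":0,"grip":255},{"dp":[-8,0,0],"twist":0,"grip":255},{"dp":[-8,0,0],"twist":0,"grip":255}]'
python3 -m jog '[{"dp":[-9,0,0],"twist":0,"grip":255},{"dp":[-9,0,0],"twist":0,"grip":255},{"dp":[-9,0,0],"twist":0,"grip":255},{"dp":[-9,0,0],"twist":0,"grip":255},{"dp":[-9,0,0],"twist":0,"grip":255}]'
python3 - <<'E'
from h import *
c=capture("scene");cv2.imwrite("pics/d.png",cv2.resize(c["pixels"][130:280,150:350],None,fx=3.5,fy=3.5)[:,:,::-1])
E
```

```text
time: 4.05
tool_pos: [0.6375, 0.1189, 0.1019]
eef_rot: [-3.123, 0.343, -0.002]
contact_force: [1.3, -0.1, 1.1]
gripper_width: -0.0002
grasp_force: 0.8
time: 4.68
tool_pos: [0.593, 0.1286, 0.1012]
eef_rot: [3.123, -0.344, -0.0]
contact_force: [2.1, -0.6, 0.0]
gripper_width: 0.0002
grasp_force: 0.6
```

View pics/d.png

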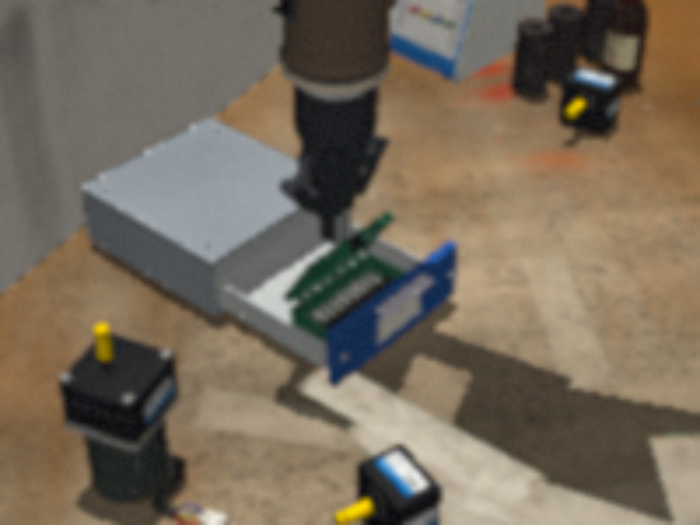

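```bash
python3 -m jog '[{"dp":[-8,0,1],"twist":0,"grip":255},{"dp":[-8,0,2],"twist":0,"grip":255},{"dp":[-7,0,4],"twist":0,"grip":255},{"dp":[-6,0,5],"twist":0,"grip":255},{"dp":[-5,0,5],"twist":0,"grip":255}]'
python3 -m jog '[{"dp":[-3,0,5],"twist":0,"grip":255},{"dp":[-2,0,5],"twist":0,"grip":255},{"dp":[0,0,4],"twist":0,"grip":255},{"dp":[0,0,2],"twist":0,"grip":255},{"dp":[0,0,0],"twist":0,"grip":255}]'
```

```text
time: 5.35
tool_pos: [0.56, 0.1359, 0.0839]
eef_rot: [3.123, -0.344, -0.0]
contact_force: [0.9, -0.2, 1.3]
gripper_width: -0.0
grasp_force: 0.3
time: 5.98
tool_pos: [0.5557, 0.1369, 0.0682]
eef_rot: [3.123, -0.344, -0.0]
contact_force: [0.2, 0.0, 0.0]
gripper_width: -0.0003
grasp_force: 0.0
```

```bash
python3 -m jog '[{"dp":[0,0,1],"twist":0,"grip":255},{"dp":[0,0,1],"twist":0,"grip":255},{"dp":[0,0,1],"twist":0,"grip":255},{"dp":[0,0,0],"twist":0,"grip":255},{"dp":[0,0,0],"twist":0,"grip":255}]'
```

```text
time: 6.6
tool_pos: [0.5556, 0.137, 0.0653]
eef_rot: [-3.123, 0.344, -0.0]
contact_force: [0.2, 0.1, -0.4]
gripper_width: 0.0001
grasp_force: 0.0
```

```bash
python3 -m jog '[{"dp":[0,0,0.5],"twist":0,"grip":255},{"dp":[0,0,0.5],"twist":0,"grip":255},{"dp":[0,0,0.5],"twist":0,"grip":255},{"dp":[0,0,0],"twist":0,"grip":255},{"dp":[0,0,0],"twist":0,"grip":255}]'
```

```text
time: 7.22
tool_pos: [0.5561, 0.1369, 0.0646]
eef_rot: [-3.123, 0.344, -0.002]
contact_force: [-1.4, -0.8, 14.4]
gripper_width: -0.0
grasp_force: 7.6
```

```bash
python3 -m jog '[{"dp":[0,0,0.5],"twist":0,"grip":255},{"dp":[0,0,0.5],"twist":0,"grip":255},{"dp":[0,0,0],"twist":0,"grip":255},{"dp":[0,0,0],"twist":0,"grip":255},{"dp":[0,0,0],"twist":0,"grip":255}]'
```

```text
time: 7.85
tool_pos: [0.5562, 0.1369, 0.0638]
eef_rot: [-3.122, 0.343, -0.002]
contact_force: [-2.8, -2.2, 17.2]
gripper_width: 0.0001
grasp_force: 8.7
```

```bash
python3 -m jog '[{"dp":[0,0,-8],"twist":0,"grip":255},{"dp":[0,0,-27],"twist":0,"grip":255},{"dp":[-15,0,-30],"twist":0,"grip":255},{"dp":[-40,0,-20],"twist":0,"grip":255},{"dp":[-45,0,0],"twist":0,"grip":255}]'
python3 - <<'E'
from h import *
s=observe();print(s["tool_pos"],s["contact_force"])
a=capture("scene");b=capture("wrist")
cv2.imwrite("pics/e.png",np.hstack([cv2.resize(a["pixels"][150:270,180:340],(400,300)),cv2.resize(b["pixels"],(400,300))])[:,:,::-1])
u=np.array([.976,-.217]);v=np.array([.217,.976]);o=np.array([.512,.146])
for n in("wrist","scene","top"):
    c=capture(n);P=cloud(c);d=P[...,:2]-o;U=d@u;V=d@v
    hsv=cv2.cvtColor(c["pixels"],cv2.COLOR_RGB2HSV)
    ok=(c["range_z"]>0)&(abs(V)<.1)&(U>-.03)&(U<.14)&(P[...,2]<.12)&(hsv[...,1]>100)&(hsv[...,2]>40)
    for m in(ok&(hsv[...,0]>=40)&(hsv[...,0]<=85),ok&(hsv[...,0]>=95)&(hsv[...,0]<=130)&(P[...,2]>.06)):
        if m.sum()>20: print(n,m.sum(),np.percentile(np.c_[U[m],V[m],P[m][:,2]],[2,50,98],axis=0).round(4).tolist())
E
```

```text
time: 8.48
tool_pos: [0.4582, 0.159, 0.1493]
eef_rot: [-3.121, 0.344, -0.004]
contact_force: [-0.3, 0.2, -0.2]
gripper_width: -0.0001
grasp_force: 0.0
[0.45815572 0.15903717 0.14926734] [-0.33095638  0.17881477 -0.23024429]
wrist 8081 [[0.0243, -0.0531, 0.045], [0.0381, 0.0036, 0.0465], [0.0648, 0.0582, 0.048]]
wrist 5910 [[0.0037, -0.0822, 0.0666], [0.0091, 0.0023, 0.0702], [0.0147, 0.0872, 0.0718]]
scene 171 [[0.0372, -0.0492, 0.0256], [0.0691, 0.0454, 0.0464], [0.0867, 0.0615, 0.0501]]
scene 142 [[0.0018, -0.0607, 0.0603], [0.007, 0.0425, 0.0701], [0.0148, 0.0923, 0.0736]]
top 142 [[0.0255, -0.0501, 0.0433], [0.0755, -0.0188, 0.0482], [0.0828, 0.0504, 0.0535]]
top 57 [[0.0013, -0.0853, 0.0637], [0.0057, -0.0662, 0.0715], [0.0115, -0.0496, 0.0759]]
```

View pics/e.png

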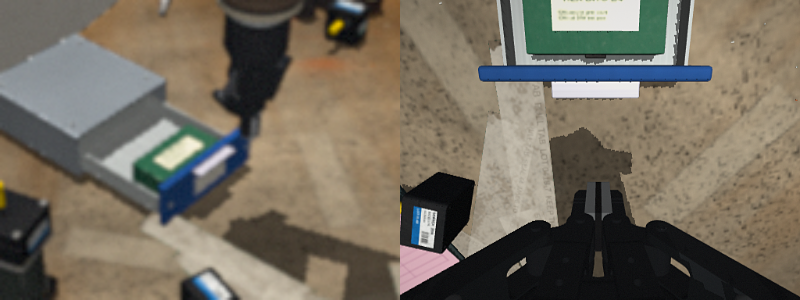

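```bash
python3 -m jog '[{"dp":[0,0,25],"twist":0,"grip":255},{"dp":[0,0,30],"twist":0,"grip":255},{"dp":[0,0,22],"twist":0,"grip":255},{"dp":[0,0,10],"twist":0,"grip":255},{"dp":[0,0,0],"twist":0,"grip":255}]'
python3 -m jog '[{"dp":[8,0,0],"twist":0,"grip":255},{"dp":[8,0,0],"twist":0,"grip":255},{"dp":[4,0,0],"twist":0,"grip":255},{"dp":[3,0,0],"twist":0,"grip":255},{"dp":[3,0,0],"twist":0,"grip":255}]'
```

```text
time: 9.35
tool_pos: [0.4583, 0.1585, 0.0604]
eef_rot: [3.122, -0.344, -0.001]
contact_force: [1.0, 0.2, 0.8]
gripper_width: 0.0005
grasp_force: 0.0
time: 9.98
tool_pos: [0.4835, 0.153, 0.0609]
eef_rot: [-3.123, 0.344, 0.0]
contact_force: [0.3, -0.5, 0.5]
gripper_width: -0.0001
grasp_force: 0.0
```

```bash
python3 -m jog '[{"dp":[3,0,0],"twist":0,"grip":255},{"dp":[3,0,0],"twist":0,"grip":255},{"dp":[3,0,0],"twist":0,"grip":255},{"dp":[4,0,0],"twist":0,"grip":255},{"dp":[5,0,0],"twist":0,"grip":255}]'
```

```text
time: 10.6
tool_pos: [0.501, 0.1491, 0.0608]
eef_rot: [3.123, -0.343, -0.001]
contact_force: [-1.6, 0.8, 1.1]
gripper_width: -0.0001
grasp_force: 1.2
```

```bash
python3 -m jog '[{"dp":[6,0,0],"twist":0,"grip":255},{"dp":[7,0,0],"twist":0,"grip":255},{"dp":[7,0,0],"twist":0,"grip":255},{"dp":[7,0,0],"twist":0,"grip":255},{"dp":[7,0,0],"twist":0,"grip":255}]'
python3 -m jog '[{"dp":[7,0,0],"twist":0,"grip":255},{"dp":[7,0,0],"twist":0,"grip":255},{"dp":[7,0,0],"twist":0,"grip":255},{"dp":[6,0,0],"twist":0,"grip":255},{"dp":[5,0,0],"twist":0,"grip":255}]'
python3 -m jog '[{"dp":[5,0,0],"twist":0,"grip":255},{"dp":[5,0,0],"twist":0,"grip":255},{"dp":[5,0,0],"twist":0,"grip":255},{"dp":[4,0,0],"twist":0,"grip":255},{"dp":[2,0,0],"twist":0,"grip":255}]'
python3 - <<'E'
from h import *
a=capture("scene");b=capture("wrist");t=capture("top")
cv2.imwrite("pics/f.png",np.hstack([cv2.resize(a["pixels"][150:270,180:340],(400,300)),cv2.resize(b["pixels"],(400,300))])[:,:,::-1])
u=np.array([.976,-.217]);v=np.array([.217,.976]);o=np.array([.512,.146])
print("tcp U,V",(observe()["tool_pos"][:2]-o)@np.c_[u,v])
for n,c in(("wrist",b),("scene",a),("top",t)):
    P=cloud(c);d=P[...,:2]-o;U=d@u;V=d@v
    hsv=cv2.cvtColor(c["pixels"],cv2.COLOR_RGB2HSV)
    m=(c["range_z"]>0)&(abs(V)<.1)&(U>-.03)&(U<.2)&(P[...,2]<.08)&(P[...,2]>.06)&(hsv[...,1]>100)&(hsv[...,2]>40)&(hsv[...,0]>=95)&(hsv[...,0]<=130)
    if m.sum()>20: print(n,m.sum(),np.percentile(np.c_[U[m],V[m],P[m][:,2]],[2,50,98],axis=0).round(4).tolist())
z=cloud(t);m=((abs(z[...,2]-.074)<.006)&(z[...,0]>.64)&(z[...,0]<.95)&(z[...,1]>-.1)&(z[...,1]<.3)).astype(np.uint8)
k,l,st,ce=cv2.connectedComponentsWithStats(m);i=1+st[1:,4].argmax();print(cv2.minAreaRect(z[l==i][:,:2].astype(np.float32)*1000))
E
```

```text
time: 11.22
tool_pos: [0.5346, 0.1416, 0.0608]
eef_rot: [3.123, -0.344, -0.0]
contact_force: [-2.9, 0.2, -0.2]
gripper_width: 0.0003
grasp_force: 1.2
time: 11.85
tool_pos: [0.5658, 0.1347, 0.0608]
eef_rot: [3.123, -0.344, -0.0]
contact_force: [-2.6, -0.1, -0.5]
gripper_width: 0.0001
grasp_force: 1.2
time: 12.48
tool_pos: [0.5862, 0.1302, 0.0608]
eef_rot: [-3.123, 0.344, -0.0]
contact_force: [-2.7, 0.3, 0.1]
gripper_width: -0.0001
grasp_force: 1.1
tcp U,V [0.07595057 0.00075188]
wrist 15843 [[0.1021, -0.0819, 0.0609], [0.109, 0.0026, 0.07], [0.1127, 0.087, 0.0715]]
scene 84 [[0.0995, -0.0135, 0.0606], [0.1037, 0.0642, 0.0692], [0.1124, 0.0929, 0.0734]]
((757.52490234375, 91.21559143066406), (180.44430541992188, 190.93247985839844), 77.35026550292969)
```

View pics/f.png

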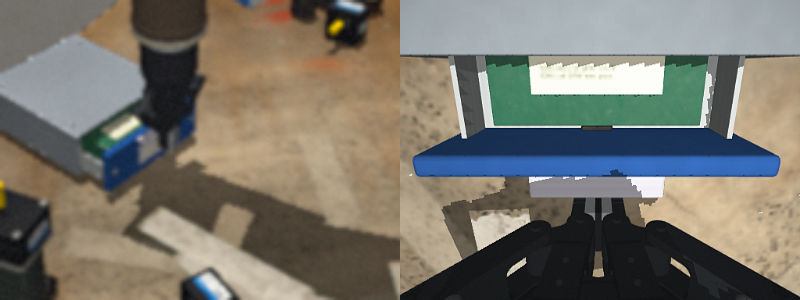

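```bash
python3 -m jog '[{"dp":[3,0,0],"twist":0,"grip":255},{"dp":[5,0,0],"twist":0,"grip":255},{"dp":[5,0,0],"twist":0,"grip":255},{"dp":[5,0,0],"twist":0,"grip":255},{"dp":[5,0,0],"twist":0,"grip":255}]'
python3 -m jog '[{"dp":[4,0,0],"twist":0,"grip":255},{"dp":[3,0,0],"twist":0,"grip":255},{"dp":[3,0,0],"twist":0,"grip":255},{"dp":[2,0,0],"twist":0,"grip":255},{"dp":[2,0,0],"twist":0,"grip":255}]'
python3 -m jog '[{"dp":[1,0,0],"twist":0,"grip":255},{"dp":[1,0,0],"twist":0,"grip":255},{"dp":[1,0,0],"twist":0,"grip":255},{"dp":[1,0,0],"twist":0,"grip":255},{"dp":[0,0,0],"twist":0,"grip":255}]'
```

```text
time: 13.25
tool_pos: [0.6088, 0.1251, 0.0608]
eef_rot: [-3.123, 0.344, -0.0]
contact_force: [-3.1, 1.8, 1.1]
gripper_width: -0.0001
grasp_force: 1.2
time: 13.88
tool_pos: [0.622, 0.1221, 0.0608]
eef_rot: [3.123, -0.344, -0.0]
contact_force: [-1.9, 0.8, 0.9]
gripper_width: -0.0001
grasp_force: 1.1
time: 14.5
tool_pos: [0.6261, 0.1212, 0.0608]
eef_rot: [3.123, -0.344, 0.0]
contact_force: [-0.2, 0.8, -0.9]
gripper_width: 0.0
grasp_force: 0.5
```

```bash
python3 -m jog '[{"dp":[0.5,0,0],"twist":0,"grip":255},{"dp":[0.5,0,0],"twist":0,"grip":255},{"dp":[0.5,0,0],"twist":0,"grip":255},{"dp":[0.5,0,0],"twist":0,"grip":255},{"dp":[0,0,0],"twist":0,"grip":255}]'
```

```text
time: 15.12
tool_pos: [0.628, 0.1208, 0.0608]
eef_rot: [-3.123, 0.344, -0.0]
contact_force: [-0.5, 0.9, 0.1]
gripper_width: 0.0001
grasp_force: 0.7
```

```bash
python3 -m jog '[{"dp":[0.5,0,0],"twist":0,"grip":255},{"dp":[0.5,0,0],"twist":0,"grip":255},{"dp":[0,0,0],"twist":0,"grip":255},{"dp":[0,0,0],"twist":0,"grip":255},{"dp":[0,0,0],"twist":0,"grip":255}]'; python3 - <<'E'
from h import *
b=capture("wrist");cv2.imwrite("pics/g.png",cv2.resize(b["pixels"][:300],(800,469))[:,:,::-1])
u=np.array([.976,-.217]);v=np.array([.217,.976]);o=np.array([.512,.146])
P=cloud(b);d=P[...,:2]-o;U=d@u;V=d@v;hsv=cv2.cvtColor(b["pixels"],cv2.COLOR_RGB2HSV)
n=(b["range_z"]>0)&(abs(V)<.085)
bl=n&(hsv[...,1]>100)&(hsv[...,0]>=95)&(hsv[...,0]<=130)&(P[...,2]>.066)
gr=n&(hsv[...,1]<70)&(abs(P[...,2]-.074)<.004)&(U>.14)
print(np.percentile(U[bl],[1,50,99]),np.percentile(U[gr],[1,5,50]))
E
```

```text
time: 15.75
tool_pos: [0.629, 0.1206, 0.0608]
eef_rot: [-3.123, 0.344, -0.0]
contact_force: [-0.5, -0.8, -0.1]
gripper_width: 0.0005
grasp_force: 0.5
[0.12782322 0.1513174  0.15614534] [0.15881502 0.16200021 0.19346611]
```

View pics/g.png

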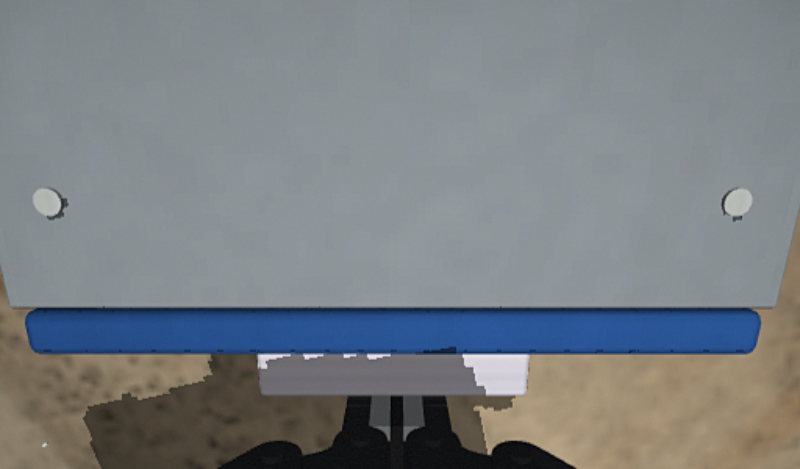

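```bash
python3 -m jog '[{"dp":[0.4,0,0],"twist":0,"grip":255},{"dp":[0.4,0,0],"twist":0,"grip":255},{"dp":[0,0,0],"twist":0,"grip":255},{"dp":[0,0,0],"twist":0,"grip":255},{"dp":[0,0,0],"twist":0,"grip":255}]'
```

```text
time: 16.42
tool_pos: [0.6297, 0.1205, 0.0608]
eef_rot: [-3.123, 0.344, -0.0]
contact_force: [-1.8, 0.7, 0.1]
gripper_width: -0.0
grasp_force: 0.8
```

```bash
python3 -m jog '[{"dp":[0.4,0,0],"twist":0,"grip":255},{"dp":[0.4,0,0],"twist":0,"grip":255},{"dp":[0,0,0],"twist":0,"grip":255},{"dp":[0,0,0],"twist":0,"grip":255},{"dp":[0,0,0],"twist":0,"grip":255}]'
```

```text
time: 17.05
tool_pos: [0.6305, 0.1203, 0.0608]
eef_rot: [-3.123, 0.344, -0.0]
contact_force: [-1.1, 0.7, -0.7]
gripper_width: -0.0001
grasp_force: 0.7
```

```bash
python3 -m jog '[{"dp":[0.4,0,0],"twist":0,"grip":255},{"dp":[0.4,0,0],"twist":0,"grip":255},{"dp":[0,0,0],"twist":0,"grip":255},{"dp":[0,0,0],"twist":0,"grip":255},{"dp":[0,0,0],"twist":0,"grip":255}]'
```

```text
time: 17.68
tool_pos: [0.6306, 0.1202, 0.0607]
eef_rot: [3.123, -0.344, -0.002]
contact_force: [-5.5, 2.8, 3.0]
gripper_width: -0.0003
grasp_force: 2.8
```

```bash
python3 -m jog '[{"dp":[0.4,0,0],"twist":0,"grip":255},{"dp":[0.2,0,0],"twist":0,"grip":255},{"dp":[0,0,0],"twist":0,"grip":255},{"dp":[0,0,0],"twist":0,"grip":255},{"dp":[0,0,0],"twist":0,"grip":255}]'
```

```text
time: 18.3
tool_pos: [0.6307, 0.1202, 0.0607]
eef_rot: [3.123, -0.343, -0.003]
contact_force: [-6.8, 4.0, 5.1]
gripper_width: 0.0003
grasp_force: 4.4
```

```bash
python3 -m jog '[{"dp":[-2,0,0],"twist":0,"grip":255},{"dp":[-8,0,0],"twist":0,"grip":255},{"dp":[-20,0,0],"twist":0,"grip":255},{"dp":[-30,0,-10],"twist":0,"grip":255},{"dp":[-30,0,-30],"twist":0,"grip":255}]'
python3 -m jog '[{"dp":[0,0,-40],"twist":0,"grip":255},{"dp":[0,0,-30],"twist":0,"grip":255},{"dp":[0,0,0],"twist":0,"grip":255},{"dp":[0,0,0],"twist":0,"grip":255},{"dp":[0,0,0],"twist":0,"grip":255}]'
python3 - <<'E'
from h import *
a=capture("scene");b=capture("wrist");t=capture("top")
cv2.imwrite("pics/i.png",np.hstack([cv2.resize(a["pixels"][150:270,180:340],(400,300)),cv2.resize(b["pixels"],(400,300))])[:,:,::-1])
z=cloud(t);m=((abs(z[...,2]-.074)<.006)&(z[...,0]>.64)&(z[...,0]<.95)&(z[...,1]>-.1)&(z[...,1]<.3)).astype(np.uint8)
k,l,st,ce=cv2.connectedComponentsWithStats(m);i=1+st[1:,4].argmax();print(cv2.minAreaRect(z[l==i][:,:2].astype(np.float32)*1000))
E
```

```text
time: 18.92
tool_pos: [0.5419, 0.1394, 0.1001]
eef_rot: [3.122, -0.344, -0.003]
contact_force: [0.2, 0.1, 0.3]
gripper_width: -0.0001
grasp_force: 0.0
time: 19.55
tool_pos: [0.5433, 0.1394, 0.1698]
eef_rot: [3.122, -0.344, -0.002]
contact_force: [-0.8, 0.4, -0.0]
gripper_width: 0.0002
grasp_force: 0.0
((751.554931640625, 92.30287170410156), (179.8165740966797, 203.6255340576172), 77.37220001220703)
```

View pics/i.png

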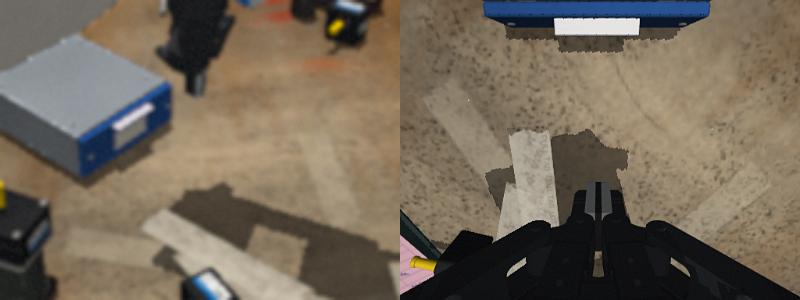

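The drawer front sits flush (scene pixels 80–170, 75–175). The cabinet plus panel measures 203 mm, its far edge has not moved, and the robot is clear of everything.

```bash
python3 -c "from station import *; print(hand_in())"
```

```text
the job is handed in; nothing more can be done
None
```

The bit case lid was pressed shut first, then the drawer was pushed gently home and measures flush; the cabinet did not measurably move, the robot never went near the gearheads or motor, and the job was handed in at about 20 s.

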